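# Shim the short foot of the display riser by feel

## Task

The stone display riser is short on one foot: its front left one hangs a few millimetres above the worktop. Pick up the white taper shim by its grip and, keeping hold of it, slide it thin end first under that foot along the worktop until you feel it bind lightly; then let go and leave it snug there, neither loose nor forced in. Go gently, and leave the goods on the riser and the things around it alone.

Things in the scene. Friction and masses are not known exactly. Their poses are not given: they have to be found in the camera images.
- shim: White plastic taper shim (a wedge feeler), 175 x 40 mm, 90 g, lying flat. Origin on its underside below the middle of the grip; x points to the thin end, z up. Its back end is at x = -35 mm; from there to x = +35 mm it is 12.5 mm thick. On top stands the grip, an upright bar 46 mm long (x), 18 mm wide (y), from 12.5 to 51 mm above the underside, to be taken from above across its 18 mm.
- shim_nose (a point): Middle of the shim's thin end, on its underside, 140 mm ahead of the shim's origin along x. The blade is 2 mm thick here and rises evenly to 12.5 mm thick at 35 mm ahead of the origin (1 mm per 10 mm).
- riser: Display riser: stone slab 160 mm (x) by 220 mm (y), 14 mm thick, top 55 mm above the worktop, on four steel legs 26 mm in diameter at x = +-60, y = +-90 mm. Each leg ends 24 mm above the worktop in a domed rubber glide of radius 11 mm. Heavy, does not shift. Origin on the worktop under its middle; x points away from its front (the robot's side), y to its left, z up.
- short_foot (a point): Point on the worktop below the middle of the short foot (riser x = -60, y = +90 mm). Its glide ends 4 to 10.5 mm above; the height differs each time and is not reported, only felt. The glide gives 1 mm per 12 N. Snug: it presses on the shim with 1.5 to 9 N; pushing the shim on then takes 1.2 times that. Sliding free takes under 2 N unless it is pressed down. Let go, the taper stays by friction.
- muffin: Muffin, 85 mm across, 73 mm high, standing loose on the rear of the riser; origin at its underside.
- honey_jar: Glass jar with a green lid, 68 mm across, 84 mm high, standing loose on the rear of the riser; origin at its underside.
- salt_shaker: Salt shaker, 44 mm across, 90 mm high, loose on the worktop to the right; origin at its underside.
- espresso_cup: Espresso cup with handle, 60 x 87 mm, 56 mm high, loose on the worktop to the right; origin at its underside.
- service_bell: Counter bell, 80 mm across, 58 mm high, loose on the worktop to the left; origin at its underside.
There are look-alikes about, which are no part of the job. Of the things like the shim, leave any that is orange or purple; of the rest the larger one is meant.

How it is judged:
By the outcome, as a careful person would: the job done as asked, in the order asked, and still so for the second after the job is handed in, with the robot touching nothing.
It also fails if it takes over 51 s, if anything falls off the work surface, if the arm or the gripper's body presses on something with over 40 N, if the wrist force passes 120 N, or if a joint passes its speed limit or range.

## Robot

A 6-joint arm with a two-finger parallel gripper is mounted at the origin on a cart in front of the work surface, level with it; the furniture and walls round the work are solid. World frame = base frame: x ahead of the robot, y to its left, z up, the work surface at z = 0. Lengths are in m, angles in rad, forces in N, time in s.
With the tool pointing down it reaches from about 0.375 to 0.9 m from the base axis. Payload 3.1 kg.
Tool frame: the origin (TCP) lies midway between the tips of the shut fingers; the grasp point (between the pads) lies 19 mm behind it; z points along the fingers, y is the direction in which the jaws open and shut (so a half turn about z gives the same grasp; the last joint's range is limited). The gripper opens to 85 mm and grips with 20 to 120 N. Pads are 22 mm wide; open, the fingers measure 114 mm over their backs; the gripper's body (76 mm by 85 mm) begins 54 mm behind the grasp point. The pads swing forward as they close: fully open they stand 13 mm farther back than shut.
Start: joints at [-1.371, 0.527, 1.433, -0, 1.181, -0.178], TCP at [0.231, -0.581, 0.231] pointing down, gripper open.
Joint ranges: [-3.08, 3.08], [-0.75, 2.2], [0.22, 2.44], [-1.43, 4.57], [0, 2.65], [-2.85, 2.85]. Speed limits (rad/s): [2.79, 2.79, 3.14, 3.14, 3.14, 3.14].

## Interface

Orientations are given as a unit quaternion [x, y, z, w].
In Python, from station import manip gives the robot as it stands.
- The arm moves only by the tool servo_tool, never from a script. Its argument "increments" is a list of rows, each an object with "hand": the closure, from 0 (fully open) to 1 (shut); "travel": the shift along the tool's x, y, z in mm, a list of three; "yaw": the turn about the tool's z in degrees. A call has 1 to 20 rows; each row shifts and turns the commanded pose from where the row before left it, along the tool's axes as they then stand; what a row does not reach is not made up. A row lasts 1/10 s, in which the tool goes at most 50 mm and 8.59 degrees, less where a joint would pass 70% of its speed; a pose out of reach is approached as far as the arm can. A call with a gripper value outside its range is refused whole. The fingers move at their own pace and stop on an object; "newtons" is the grip in N (left out, the last holds). Time passes only in rows, so rows that do not move let the fingers close. It gives the time, the measured TCP pose, the force and the opening at its end, in the units of the state.
- manip.sense(): the state, without advancing time (a new reading comes with each control period).
- manip.snapshot(name): name is "scene" or "top" or "wrist"; returns a dict with "pixels" (384x512x3 uint8, blue, green, red), "fx", "fy", "cx", "cy" (pixels), "R" (3x3) and "t" (3): a world point X has camera coordinates R X + t. Camera axes: x right, y down, z forward; pixel columns grow to the right and rows downward; lengths in m; the calibration is good to about 2 mm. A picture is of the moment at which its call begins. There is no depth.
- manip.sign_off(): hands the job in, once; it reports no verdict.
The state is a dict: "t": time; "q": joint angles; "qd": joint speeds; "tau": joint torques, N m; "tcp_pos": TCP position; "tool_rot": TCP orientation; "force": force on the tool from outside, world axes, zero at the start; "ft_torque": the same for the moment, N m; "finger_gap": opening from 0.0 (shut) to 1.0 (fully open).
Only numpy, scipy, OpenCV 4.12 (cv2) and the standard library are available. Lean on these libraries where they do the work, as an engineer would, in place of code of your own. Each camera call takes 0.05 s, during which the arm holds its last target.

## Working session

There is one attempt and no reset: what is moved stays moved. The work goes in short steps, Python scripts to look and compute and a tool call to move; the robot and the scene stay as the last step left them, time stands still between calls to the robot, and variables do not carry over. Pictures are saved under pics/ and viewed, and the job is handed in when it is done.

Besides the shell and the picture viewer there is one more tool, called after ">>>" as name([rows], argument=value, ...), one row to a line, values as JSON. servo_tool: Moves the arm, as the interface text tells. Its arguments: {"type":"object","properties":{"increments":{"type":"array","items":{"type":"object","properties":{"hand":{"type":"number"},"travel":{"type":"array","items":{"type":"number"}},"yaw":{"type":"number"}}}},"newtons":{"type":"number"}},"required":["increments"]}

```bash
ls; mkdir -p pics
python3 - <<'E'
from station import manip
import cv2
s=manip.sense();print(s)
for n in["scene","top","wrist"]:
    d=manip.snapshot(n);cv2.imwrite(f"pics/{n}0.png",d["pixels"])
    import pickle;pickle.dump(d,open(f"{n}0.pkl","wb"));print(n,d["fx"],d["cx"],d["cy"],d["R"],d["t"])
E
```

```text
pics
{'t': 0.0, 'q': array([-1.37153153e+00,  5.28465486e-01,  1.43394739e+00, -1.48940269e-05,
        1.18135814e+00, -1.78510830e-01]), 'qd': array([ 3.29517783e-04, -2.75961902e-04,  4.10142781e-05,  4.80685319e-04,
       -4.65605566e-04,  2.89289014e-04]), 'tau': array([ 7.71147261e-04, -4.42341328e+01, -1.78023344e+01, -2.12710752e-04,
        8.49362084e-03,  5.07472731e-07]), 'tcp_pos': array([ 0.23040423, -0.58019655,  0.23031968]), 'tool_rot': array([ 9.82212559e-01,  1.87769281e-01, -1.81881341e-05, -1.08904870e-03]), 'force': array([-0.12770503, -0.51676996, -0.15147684]), 'ft_torque': array([-0.00821084,  0.00481653, -0.06102762]), 'finger_gap': 0.999038999078398}
scene 402.02058708509304 257.06981799141494 186.2942664161463 [[-0.78924366 -0.61407411  0.00272649]
 [-0.28942271  0.36805963 -0.88360998]
 [ 0.5415985  -0.69817268 -0.46821573]] [0.42893968 0.20719736 0.79203005]
top 388.2339182934939 256.6325681993878 186.92177942373706 [[ 1.29554877e-02 -9.99913368e-01  2.32647117e-03]
 [-9.87458307e-01 -1.31601690e-02 -1.57330549e-01]
 [ 1.57347536e-01 -2.58999283e-04 -9.87543258e-01]] [0.01379255 0.53279031 1.17824543]
wrist 337.88649233596993 259.4416017602093 192.72627377372154 [[ 0.36936321 -0.92928445 -0.00111326]
 [-0.87877974 -0.34967813  0.32476356]
 [-0.30218701 -0.1189774  -0.94579458]] [-0.62399114 -0.04298142  0.37919512]
```

View pics/scene0.png

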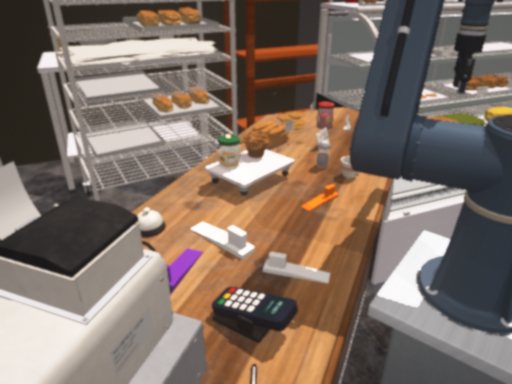

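View pics/top0.png

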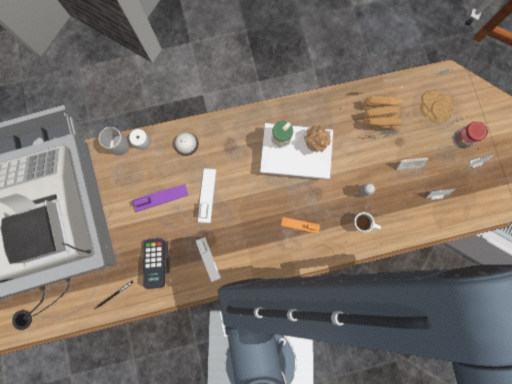

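View pics/wrist0.png

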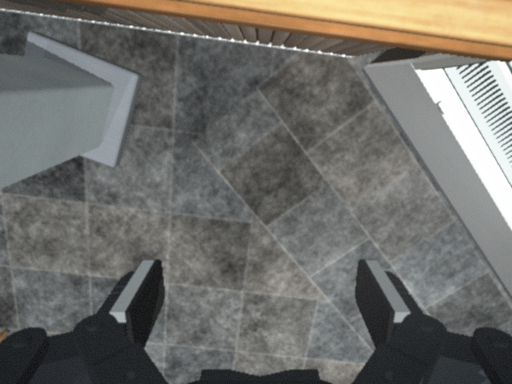

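The top view shows the large white shim at about (207,195), its thin end up at row 170. A smaller grey-white one lies at (208,258). The riser is at (297,150), and its front left corner is near (263,174). Next I'll measure these.

```bash
cat > h.py <<'E'
import numpy as np,cv2,pickle
def ray(d,uv,z):
    uv=np.atleast_2d(np.array(uv,float))
    c=np.c_[(uv[:,0]-d["cx"])/d["fx"],(uv[:,1]-d["cy"])/d["fy"],np.ones(len(uv))]
    R=np.array(d["R"]);t=np.array(d["t"]);w=c@R; o=-R.T@t
    return o+w*((z-o[2])/w[:,2])[:,None]
def proj(d,X):
    p=np.atleast_2d(X)@np.array(d["R"]).T+d["t"]
    return np.c_[p[:,0]/p[:,2]*d["fx"]+d["cx"],p[:,1]/p[:,2]*d["fy"]+d["cy"]]
E
python3 - <<'E'
from h import *
np.set_printoptions(precision=4,suppress=True)
d=pickle.load(open("top0.pkl","rb"));im=d["pixels"]
hsv=cv2.cvtColor(im,cv2.COLOR_BGR2HSV)
m=((hsv[...,1]<60)&(hsv[...,2]>150)).astype(np.uint8)
m[:, :90]=0; m[280:]=0
n,l,st,c=cv2.connectedComponentsWithStats(m)
for i in range(1,n):
    if st[i,4]>80:
        cs,_=cv2.findContours((l==i).astype(np.uint8),0,2)
        r=cv2.minAreaRect(cs[0]);b=cv2.boxPoints(r)
        for z in (0,.0125,.055):print(i,st[i],z,ray(d,b,z)[:,:2].tolist())
for n,(x0,x1,y0,y1) in {"top_a":(160,350,100,290)}.items():
    cv2.imwrite("pics/crop_a.png",cv2.resize(im[y0:y1,x0:x1],None,fx=3,fy=3,interpolation=cv2.INTER_CUBIC))
s=pickle.load(open("scene0.pkl","rb"))["pixels"]
cv2.imwrite("pics/crop_s.png",cv2.resize(s[120:300,130:350],None,fx=3.6,fy=3.3,interpolation=cv2.INTER_CUBIC))
E
```

```text
15 [ 260  121   74   58 2750] 0 [[0.5888136504484116, 0.013348072559206125], [0.7710446766072, -0.0023382639348812698], [0.7497028630234523, -0.23860543575515206], [0.5683937473786915, -0.21775722817390747]]
15 [ 260  121   74   58 2750] 0.0125 [[0.5863256152209294, 0.013425837364121118], [0.7667304748891934, -0.0021033038231713028], [0.7456025310598734, -0.23600280422609962], [0.566110343291755, -0.2153635198939574]]
15 [ 260  121   74   58 2750] 0.055 [[0.5778662954474901, 0.013690237700832098], [0.7520621890479711, -0.0013044394433574247], [0.7316614023837046, -0.22715385702732113], [0.558346769396171, -0.20722491174212726]]
17 [ 98 127  24  22 185] 0 [[0.6727269097586052, 0.5543541886187505], [0.7400575340472926, 0.5418395484583978], [0.7201943429090147, 0.4665868300614962], [0.6531861857690444, 0.4796862649118552]]
17 [ 98 127  24  22 185] 0.0125 [[0.6693979662319542, 0.5490104439192639], [0.736053859480303, 0.5366212149854381], [0.7163897205825587, 0.46212261621105094], [0.6500530629876448, 0.4750907795130201]]
17 [ 98 127  24  22 185] 0.055 [[0.6580795582413412, 0.530841711941
[... 6104 characters left out ...]
5], [0.3319263431712468, -0.7525806818558735], [0.33055447373425734, -0.646401343567028]]
70 [196 238  25  42 446] 0 [[0.3628618881164233, 0.21669982052366155], [0.3763509885153935, 0.18424166656258606], [0.25042492285522866, 0.12891051579399518], [0.23736468135075228, 0.16094394914174293]]
70 [196 238  25  42 446] 0.0125 [[0.3626381519248587, 0.2147397646799748], [0.37599207587415867, 0.18260687911230863], [0.25132793561846256, 0.1278302107254814], [0.23839857289953856, 0.15954263187355502]]
70 [196 238  25  42 446] 0.055 [[0.36187744887353934, 0.20807557481143987], [0.3747717728939603, 0.1770486017813654], [0.2543981790134577, 0.1241571734925345], [0.2419138041654119, 0.15477815316171611]]
```

View pics/crop_a.png

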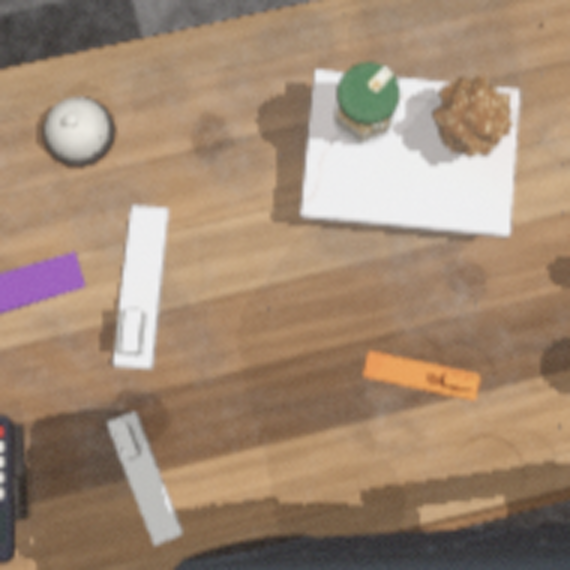

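View pics/crop_s.png

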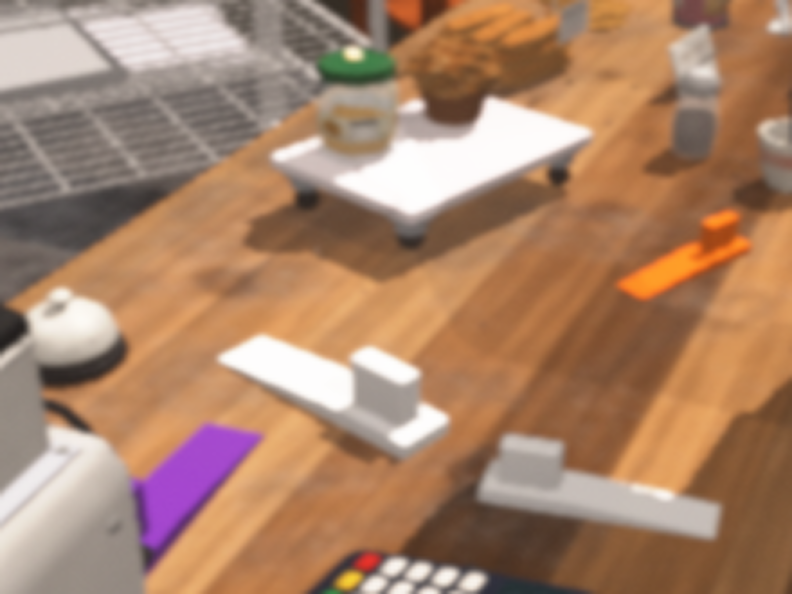

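Run:
```python
from h import *
np.set_printoptions(precision=4,suppress=True)
d=pickle.load(open("top0.pkl","rb"));f=lambda p:np.array(p)/3+[160-.33,100-.33]
c=ray(d,f([(302,217),(511,235),(519,90),(315,70)]),.055)[:,:2]
print("riser",c,"sides",[np.linalg.norm(c[i]-c[(i+1)%4]) for i in range(4)])
A=np.array([(-.08,.11),(-.08,-.11),(.08,-.11),(.08,.11)])
M=c-c.mean(0);a=np.arctan2((A[:,0]*M[:,1]-A[:,1]*M[:,0]).sum(),(A*M).sum());R=np.array([[np.cos(a),-np.sin(a)],[np.sin(a),np.cos(a)]])
print("yaw",np.degrees(a),"cent",c.mean(0),"foot",R@[-.06,.09]+c.mean(0),"res",(A@R.T-M))
b=ray(d,f([(114,366),(152,367)]),.0125)[:,:2];n=ray(d,f([(133,206),(168,208)]),.002)[:,:2]
g=ray(d,f([(118,352),(141,352),(147,308),(123,308)]),.051)[:,:2]
x=n.mean(0)-b.mean(0);print("shim",b,n,"len",np.linalg.norm(x),"yaw",np.degrees(np.arctan2(x[1],x[0])),"origin",b.mean(0)+.2*x, "grip",g.mean(0),g)
u=x/np.linalg.norm(x);print("nose",n.mean(0))
# scene check
s=pickle.load(open("scene0.pkl","rb"))
print(proj(s,np.r_[R@[-.06,.09]+c.mean(0),0.01]),proj(s,np.r_[b.mean(0)+.2*x,.051]))
```

```text
riser [[ 0.5779  0.0098]
 [ 0.5618 -0.2079]
 [ 0.7185 -0.2191]
 [ 0.7376 -0.0022]] sides [np.float64(0.21835928348106276), np.float64(0.15707760100310392), np.float64(0.21771510172467648), np.float64(0.16007848451676313)]
yaw -4.482973380763905 cent [ 0.6489 -0.1048] foot [ 0.5962 -0.0104] res [[-0.0002  0.0013]
 [-0.0012 -0.0003]
 [ 0.0016 -0.0017]
 [-0.0003  0.0008]]
shim [[0.4231 0.2065]
 [0.4226 0.1663]] [[0.5982 0.1938]
 [0.5965 0.1555]] len 0.1749361324848197 yaw -3.841188706713678 origin [0.4578 0.184 ] grip [0.4579 0.1833] [[0.4349 0.1971]
 [0.4352 0.1735]
 [0.4808 0.1688]
 [0.4805 0.1936]]
nose [0.5974 0.1747]
[[244.4303 194.2022]] [[236.5924 230.4042]]
```

>>> servo_tool([
  {"hand": 0, "travel": [20, -18, 0], "yaw": 0},
  {"travel": [30, -26, 0], "yaw": 0},
  {"travel": [30, -26, 0], "yaw": 0},
  {"travel": [30, -26, 0], "yaw": 0},
  {"travel": [30, -26, 0], "yaw": 0},
  {"travel": [30, -26, 0], "yaw": 0},
  {"travel": [30, -26, 0], "yaw": 0},
  {"travel": [30, -26, 0], "yaw": 0},
  {"travel": [30, -26, 0], "yaw": 0},
  {"travel": [30, -26, 0], "yaw": 0},
  {"travel": [30, -26, 0], "yaw": 0},
  {"travel": [30, -26, 0], "yaw": 0},
  {"travel": [13, -15, 0], "yaw": 0},
  {"travel": [0, 0, 0], "yaw": 0},
])

```text
schema error: expected keys hand, travel, yaw
```

>>> servo_tool([
  {"travel": [0, 0, 0], "yaw": -4.5},
  {"travel": [0, 0, 0], "yaw": -8},
  {"travel": [0, 0, 0], "yaw": -8},
  {"travel": [0, 0, 0], "yaw": -8},
  {"travel": [0, 0, 0], "yaw": -8},
  {"travel": [0, 0, 0], "yaw": -8},
  {"travel": [0, 0, 0], "yaw": -8},
  {"travel": [0, 0, 0], "yaw": -8},
  {"travel": [0, 0, 0], "yaw": -8},
  {"travel": [0, 0, 0], "yaw": -8},
  {"travel": [0, 0, 0], "yaw": -8},
  {"travel": [0, 0, 0], "yaw": -8},
  {"travel": [0, 0, 0], "yaw": -8},
  {"travel": [0, 0, 0], "yaw": -8},
  {"travel": [0, 0, 0], "yaw": -8},
  {"travel": [0, 0, 0], "yaw": -8},
  {"travel": [0, 0, 0], "yaw": -8},
  {"travel": [0, 0, 0], "yaw": -8},
  {"travel": [0, 0, 0], "yaw": -8},
  {"travel": [0, 0, 0], "yaw": -6},
])

```text
schema error: expected keys hand, travel, yaw
```

>>> servo_tool([
  {"hand": 0, "travel": [20, -18, 0], "yaw": 0},
  {"hand": 0, "travel": [30, -26, 0], "yaw": 0},
  {"hand": 0, "travel": [30, -26, 0], "yaw": 0},
  {"hand": 0, "travel": [30, -26, 0], "yaw": 0},
  {"hand": 0, "travel": [30, -26, 0], "yaw": 0},
  {"hand": 0, "travel": [30, -26, 0], "yaw": 0},
  {"hand": 0, "travel": [30, -26, 0], "yaw": 0},
  {"hand": 0, "travel": [30, -26, 0], "yaw": 0},
  {"hand": 0, "travel": [30, -26, 0], "yaw": 0},
  {"hand": 0, "travel": [30, -26, 0], "yaw": 0},
  {"hand": 0, "travel": [30, -26, 0], "yaw": 0},
  {"hand": 0, "travel": [30, -26, 0], "yaw": 0},
  {"hand": 0, "travel": [13, -15, 0], "yaw": 0},
  {"hand": 0, "travel": [0, 0, 0], "yaw": 0},
])

```text
t: 1.55
tcp_pos: [0.4505, -0.1479, 0.2311]
tool_rot: [0.982, 0.19, -0.0, -0.001]
force: [-0.1, -0.4, -0.3]
finger_gap: 0.998
```

>>> servo_tool([
  {"hand": 0, "travel": [0, 0, 0], "yaw": -4.5},
  {"hand": 0, "travel": [0, 0, 0], "yaw": -8},
  {"hand": 0, "travel": [0, 0, 0], "yaw": -8},
  {"hand": 0, "travel": [0, 0, 0], "yaw": -8},
  {"hand": 0, "travel": [0, 0, 0], "yaw": -8},
  {"hand": 0, "travel": [0, 0, 0], "yaw": -8},
  {"hand": 0, "travel": [0, 0, 0], "yaw": -8},
  {"hand": 0, "travel": [0, 0, 0], "yaw": -8},
  {"hand": 0, "travel": [0, 0, 0], "yaw": -8},
  {"hand": 0, "travel": [0, 0, 0], "yaw": -8},
  {"hand": 0, "travel": [0, 0, 0], "yaw": -8},
  {"hand": 0, "travel": [0, 0, 0], "yaw": -8},
  {"hand": 0, "travel": [0, 0, 0], "yaw": -8},
  {"hand": 0, "travel": [0, 0, 0], "yaw": -8},
  {"hand": 0, "travel": [0, 0, 0], "yaw": -8},
  {"hand": 0, "travel": [0, 0, 0], "yaw": -8},
  {"hand": 0, "travel": [0, 0, 0], "yaw": -8},
  {"hand": 0, "travel": [0, 0, 0], "yaw": -8},
  {"hand": 0, "travel": [0, 0, 0], "yaw": -8},
  {"hand": 0, "travel": [0, 0, 0], "yaw": -6},
])

```text
t: 3.55
tcp_pos: [0.4499, -0.1517, 0.2312]
tool_rot: [0.032, 0.999, -0.0, -0.0]
force: [0.1, 0.2, -0.3]
finger_gap: 1.003
```

>>> servo_tool([
  {"hand": 0, "travel": [0, 20, 0], "yaw": 0},
  {"hand": 0, "travel": [2, 40, 0], "yaw": 0},
  {"hand": 0, "travel": [2, 40, 0], "yaw": 0},
  {"hand": 0, "travel": [2, 40, 10], "yaw": 0},
  {"hand": 0, "travel": [2, 40, 10], "yaw": 0},
  {"hand": 0, "travel": [2, 40, 10], "yaw": 0},
  {"hand": 0, "travel": [2, 40, 10], "yaw": 0},
  {"hand": 0, "travel": [2, 40, 10], "yaw": 0},
  {"hand": 0, "travel": [1, 25, 10], "yaw": 0},
  {"hand": 0, "travel": [0, 10, 10], "yaw": 0},
  {"hand": 0, "travel": [0, 0, 0], "yaw": 0},
  {"hand": 0, "travel": [0, 0, 0], "yaw": 0},
])

```text
t: 4.75
tcp_pos: [0.4579, 0.1835, 0.1611]
tool_rot: [0.034, 0.999, -0.0, -0.0]
force: [-0.4, -0.1, 0.2]
finger_gap: 1.003
```

Run:
```python
from h import *
from station import manip
np.set_printoptions(precision=4,suppress=True)
s=manip.sense();print(s["tcp_pos"],s["tool_rot"],s["q"],s["force"])
d=manip.snapshot("wrist");pickle.dump(d,open("wrist1.pkl","wb"));cv2.imwrite("pics/wrist1.png",cv2.resize(d["pixels"],None,fx=1.5,fy=1.5,interpolation=cv2.INTER_CUBIC))
```

```text
[0.4579 0.1835 0.1611] [ 0.034   0.9994 -0.0004 -0.0004] [ 0.1546  0.4595  1.8284 -0.0008  0.8547 -1.3477] [-0.4476 -0.0982  0.1771]
```

View pics/wrist1.png

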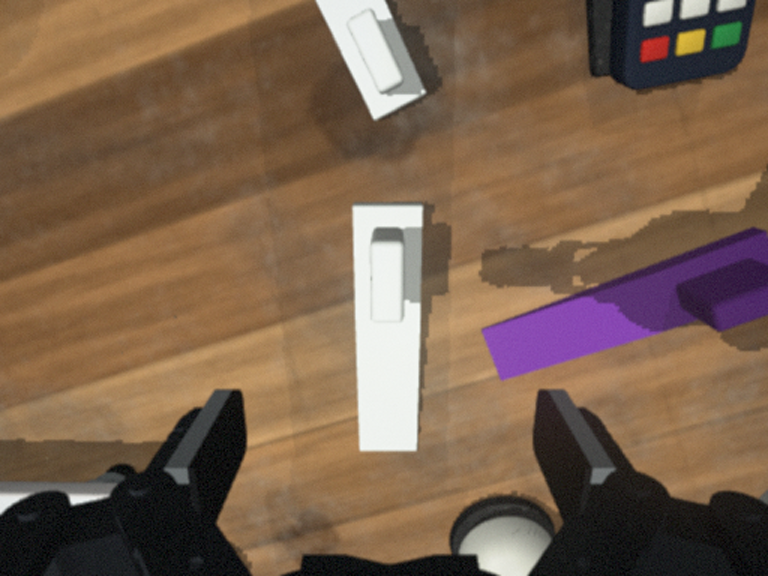

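The wrist view shows the white shim upright in the picture. Its back end is at (353–423, 205), its thin end at (360–417, 450), and the grip top spans about (371–404, 230–322). The fingers straddle it. I'll measure from this view.

Run:
```python
from h import *
np.set_printoptions(precision=4,suppress=True)
d=pickle.load(open("wrist1.pkl","rb"));R=np.array(d["R"]);print("cam",-R.T@d["t"],"look",R[2])
f=lambda p:np.array(p)/1.5-.17
b=ray(d,f([(352,205),(423,205)]),.0125)[:,:2];n=ray(d,f([(360,450.5),(417,450.5)]),.002)[:,:2]
x=n.mean(0)-b.mean(0)
g=ray(d,f([(372,240),(404,240),(371,322),(404,322)]),.051)[:,:2]
print(b,n,np.linalg.norm(x),np.linalg.norm(b[0]-b[1]),np.linalg.norm(n[0]-n[1]),np.degrees(np.arctan2(x[1],x[0])),"org",b.mean(0)+.2*x,g)
```

```text
cam [0.3733 0.1892 0.3026] look [ 0.3237 -0.0234 -0.9459]
[[0.4202 0.1641]
 [0.423  0.2046]] [[0.5945 0.153 ]
 [0.5971 0.193 ]] 0.17456176829743505 0.04064457613462934 0.0401177380212847 -3.7193287219040787 org [0.4564 0.1821] [[0.4324 0.1759]
 [0.4335 0.1921]
 [0.4773 0.1718]
 [0.4784 0.1895]]
```

>>> servo_tool([
  {"hand": 0.5, "travel": [0, 0, 15], "yaw": 0},
  {"hand": 0.5, "travel": [0, 0, 25], "yaw": 0},
  {"hand": 0.5, "travel": [0, 0, 25], "yaw": 0},
  {"hand": 0.5, "travel": [0, 0, 25], "yaw": 0},
  {"hand": 0.5, "travel": [0, 0, 20], "yaw": 0},
  {"hand": 0.5, "travel": [0, 0, 15], "yaw": 0},
  {"hand": 0.5, "travel": [0, 0, 10], "yaw": 0},
  {"hand": 0.5, "travel": [0, 0, 5], "yaw": 0},
  {"hand": 0.5, "travel": [0, 0, 0], "yaw": 0},
  {"hand": 0.5, "travel": [0, 0, 0], "yaw": 0},
], newtons=30)

```text
t: 5.8
tcp_pos: [0.4584, 0.1846, 0.0219]
tool_rot: [0.034, 0.999, 0.0, 0.001]
force: [-0.2, 0.4, 0.1]
finger_gap: 0.495
```

>>> servo_tool([
  {"hand": 1, "travel": [0, 0, 0], "yaw": 0},
  {"hand": 1, "travel": [0, 0, 0], "yaw": 0},
  {"hand": 1, "travel": [0, 0, 0], "yaw": 0},
  {"hand": 1, "travel": [0, 0, 0], "yaw": 0},
  {"hand": 1, "travel": [0, 0, 0], "yaw": 0},
  {"hand": 1, "travel": [0, 0, 0], "yaw": 0},
  {"hand": 1, "travel": [0, 0, 0], "yaw": 0},
], newtons=40)

```text
t: 6.5
tcp_pos: [0.4583, 0.1849, 0.0221]
tool_rot: [0.034, 0.999, 0.0, 0.001]
force: [-0.0, -0.8, 6.1]
finger_gap: 0.202
```

```bash
cat > look.py <<'E'
import sys
from h import *
from station import manip
np.set_printoptions(precision=4,suppress=True)
k=sys.argv[1]
s=manip.sense();print(s["t"],s["tcp_pos"],s["tool_rot"],s["force"],s["ft_torque"],s["finger_gap"])
for n in sys.argv[2:]:
    d=manip.snapshot(n);pickle.dump(d,open(n+k+".pkl","wb"));cv2.imwrite(f"pics/{n}{k}.png",cv2.resize(d["pixels"],None,fx=1.5,fy=1.5,interpolation=cv2.INTER_CUBIC))
E
python3 look.py 2 scene
```

```text
6.5 [0.4583 0.1849 0.0221] [0.0335 0.9994 0.0001 0.0007] [-0.0292 -0.8268  6.066 ] [-0.1115  0.0417 -0.0173] 0.20192011696441647
```

View pics/scene2.png

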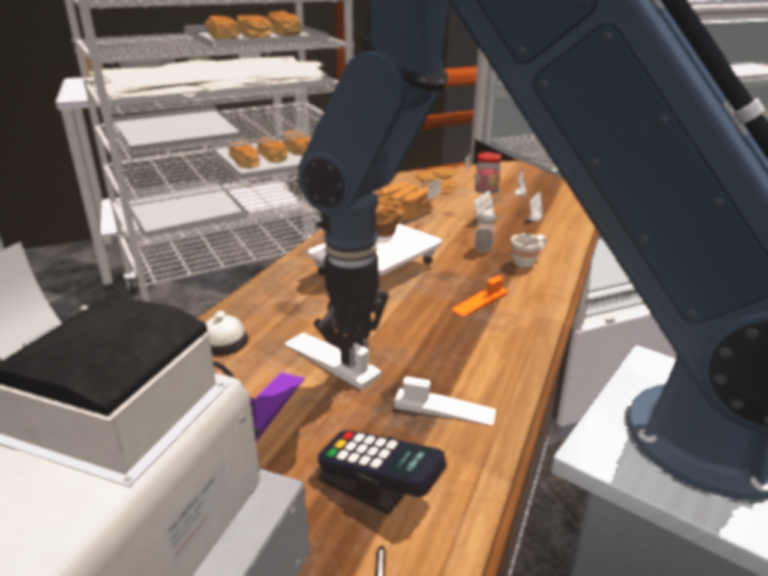

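The grip is held, with a gap of 17 mm. The pads swung down as they closed and now press the shim at about 6 N. I'll lift it slightly and carry it in front of the foot.

>>> servo_tool([
  {"hand": 1, "travel": [0, 0, -5], "yaw": 0},
  {"hand": 1, "travel": [0, 0, -10], "yaw": 0},
  {"hand": 1, "travel": [2, -15, -3], "yaw": 0},
  {"hand": 1, "travel": [2, -25, 0], "yaw": 0},
  {"hand": 1, "travel": [3, -30, 0], "yaw": 0},
  {"hand": 1, "travel": [3, -30, 0], "yaw": 0},
  {"hand": 1, "travel": [3, -30, 0], "yaw": 0},
  {"hand": 1, "travel": [3, -30, 0], "yaw": 0},
  {"hand": 1, "travel": [2, -18, 0], "yaw": 0},
  {"hand": 1, "travel": [0, -8, 0], "yaw": 0},
  {"hand": 1, "travel": [0, 0, 0], "yaw": 0},
  {"hand": 1, "travel": [0, 0, 0], "yaw": 0},
])

```text
t: 7.75
tcp_pos: [0.4273, 0.0005, 0.0394]
tool_rot: [0.034, 0.999, 0.0, -0.0]
force: [-0.3, -0.3, -1.3]
finger_gap: 0.206
```

```bash
python3 look.py 3 wrist top scene
```

```text
7.75 [0.4273 0.0005 0.0394] [ 0.0337  0.9994  0.     -0.    ] [-0.3089 -0.2656 -1.2525] [ 0.053   0.0367 -0.0208] 0.20612466175363373
```

View pics/wrist3.png

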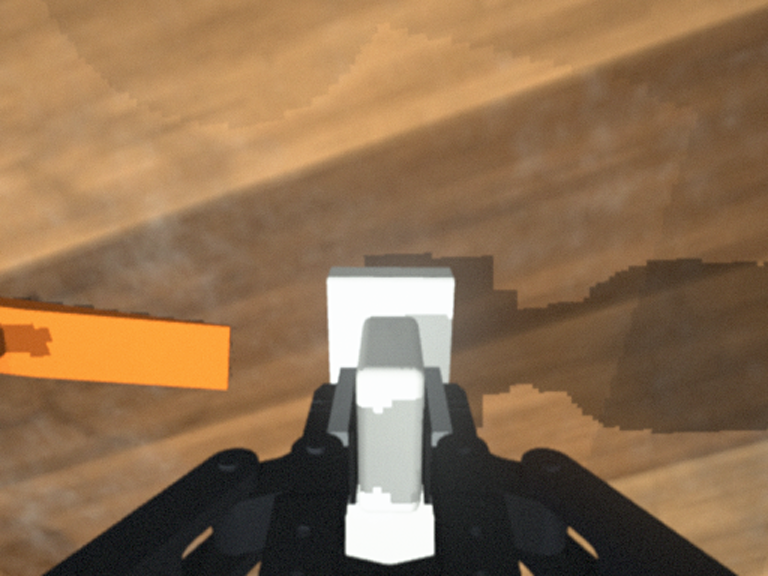

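View pics/top3.png

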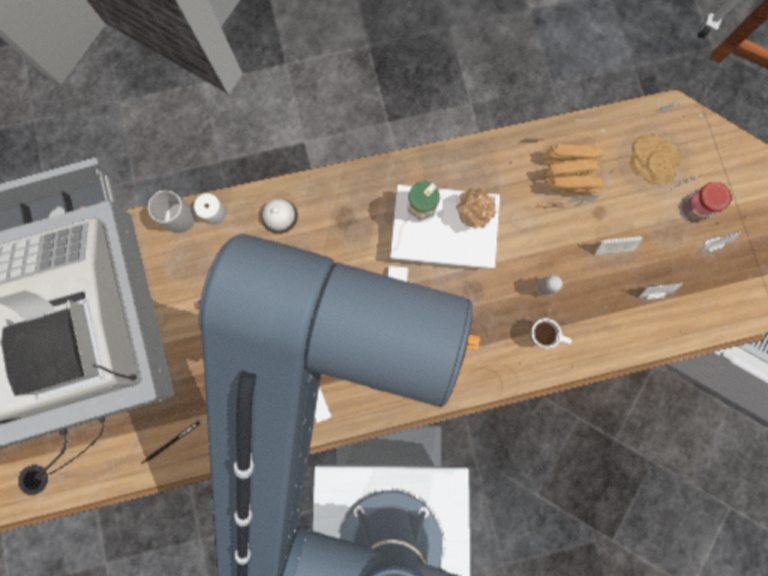

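View pics/scene3.png

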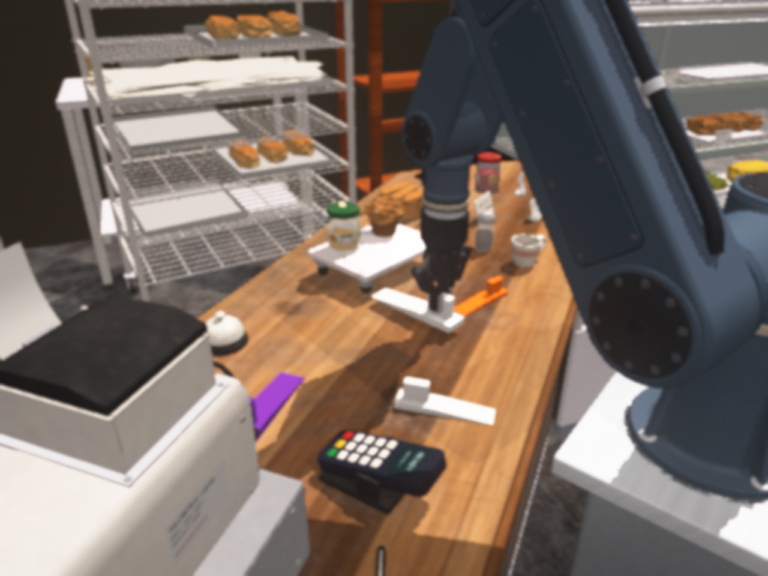

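Run:
```python
from h import *
np.set_printoptions(precision=4,suppress=True)
d=pickle.load(open("top3.pkl","rb"))
im=d["pixels"];cv2.imwrite("pics/c3t.png",cv2.resize(im[120:210,230:350],None,fx=6,fy=6,interpolation=cv2.INTER_CUBIC))
s=pickle.load(open("scene0.pkl","rb"))["pixels"][150:220,200:320]
cv2.imwrite("pics/c3s.png",cv2.resize(s,None,fx=6,fy=6,interpolation=cv2.INTER_CUBIC))
```

```text
(no output)
```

View pics/c3t.png

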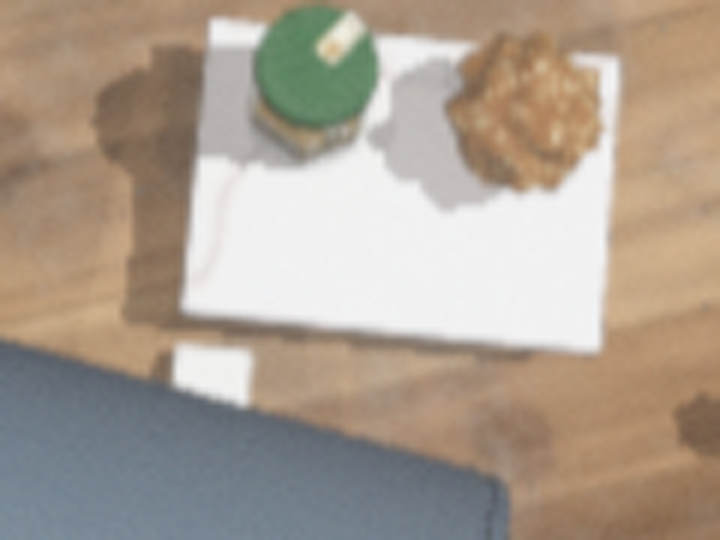

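View pics/c3s.png

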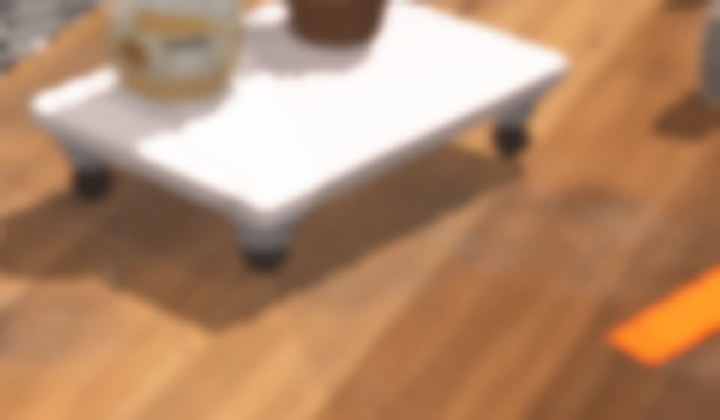

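Run:
```python
from h import *
np.set_printoptions(precision=4,suppress=True)
d=pickle.load(open("top3.pkl","rb"));f=lambda p,o:np.array(p)/6+o-.42
# shim lifted ~17mm -> nose top z about .019
for z in(.014,.019):
    n=ray(d,f([(174,346),(253,350)],[230,120]),z);print(z,n[:,:2],n.mean(0))
c=ray(d,f([(183,312),(602,352),(618,57),(211,18)],[230,120]),.055)[:,:2]
print([np.linalg.norm(c[i]-c[(i+1)%4]) for i in range(4)])
A=np.array([(-.08,.11),(-.08,-.11),(.08,-.11),(.08,.11)])
M=c-c.mean(0);a=np.arctan2((A[:,0]*M[:,1]-A[:,1]*M[:,0]).sum(),(A*M).sum());R=np.array([[np.cos(a),-np.sin(a)],[np.sin(a),np.cos(a)]])
print(np.degrees(a),c.mean(0),R@[-.06,.09]+c.mean(0),R@[-.06,-.09]+c.mean(0))
s=pickle.load(open("scene0.pkl","rb"))
print(ray(s,f([(263,247)],[200,150]),.022),ray(s,f([(264,268)],[200,150]),.007))
F=R@[-.06,.09]+c.mean(0)
u=np.array([.9978,-.067]);v=np.array([.067,.9978])
for nm in (n.mean(0)[:2],np.array([.4273,.0005])+.139*u):print("along,lat foot-nose",(F-nm)@u,(F-nm)@v)
```

```text
0.014 [[ 0.5688  0.0149]
 [ 0.5672 -0.0276]] [ 0.568  -0.0064  0.014 ]
0.019 [[ 0.5678  0.0149]
 [ 0.5662 -0.0274]] [ 0.567  -0.0063  0.019 ]
[np.float64(0.21904888782915044), np.float64(0.15979666866583123), np.float64(0.21718701192329862), np.float64(0.16023101021199826)]
-4.671660458159701 [ 0.6499 -0.1046] [ 0.5974 -0.01  ] [ 0.5828 -0.1894]
[[ 0.597  -0.0073  0.022 ]] [[ 0.6013 -0.0129  0.007 ]]
along,lat foot-nose 0.030581935688034714 -0.001677427484077682
along,lat foot-nose 0.031455724351705704 0.0009465527819687046
```

>>> servo_tool([
  {"hand": 1, "travel": [0, 0, 8], "yaw": 0},
  {"hand": 1, "travel": [0, 0, 6], "yaw": 0},
  {"hand": 1, "travel": [0, 0, 2], "yaw": 0},
  {"hand": 1, "travel": [0, 0, 0], "yaw": 0},
  {"hand": 1, "travel": [0, 0, 0], "yaw": 0},
])

```text
t: 8.4
tcp_pos: [0.4272, 0.0005, 0.0231]
tool_rot: [0.034, 0.999, 0.0, -0.0]
force: [-0.0, -0.5, -1.1]
finger_gap: 0.206
```

>>> servo_tool([
  {"hand": 1, "travel": [0, 0, 0.5], "yaw": 0},
  {"hand": 1, "travel": [0, 0, 0], "yaw": 0},
  {"hand": 1, "travel": [0, 0, 0], "yaw": 0},
])

```text
t: 8.7
tcp_pos: [0.4275, 0.0003, 0.0229]
tool_rot: [0.034, 0.999, -0.0, 0.0]
force: [-0.9, 1.0, -0.9]
finger_gap: 0.21
```

>>> servo_tool([
  {"hand": 1, "travel": [0, 0, 0.5], "yaw": 0},
  {"hand": 1, "travel": [0, 0, 0], "yaw": 0},
  {"hand": 1, "travel": [0, 0, 0], "yaw": 0},
])

```text
t: 9.0
tcp_pos: [0.4274, 0.0004, 0.0223]
tool_rot: [0.034, 0.999, -0.0, 0.0]
force: [-0.8, 0.8, -0.9]
finger_gap: 0.204
```

>>> servo_tool([
  {"hand": 1, "travel": [0, 0, 0.3], "yaw": 0},
  {"hand": 1, "travel": [0, 0, 0], "yaw": 0},
  {"hand": 1, "travel": [0, 0, 0], "yaw": 0},
])

```text
t: 9.3
tcp_pos: [0.4274, 0.0004, 0.0221]
tool_rot: [0.034, 0.999, -0.0, 0.0]
force: [-0.8, 0.1, 0.5]
finger_gap: 0.202
```

>>> servo_tool([
  {"hand": 1, "travel": [0, 0, 0.3], "yaw": 0},
  {"hand": 1, "travel": [0, 0, 0], "yaw": 0},
  {"hand": 1, "travel": [0, 0, 0], "yaw": 0},
])

```text
t: 9.6
tcp_pos: [0.4274, 0.0004, 0.0221]
tool_rot: [0.034, 0.999, -0.0, 0.0]
force: [-0.6, 0.3, 5.3]
finger_gap: 0.2
```

>>> servo_tool([
  {"hand": 1, "travel": [0, 0, 0.3], "yaw": 0},
  {"hand": 1, "travel": [0, 0, 0], "yaw": 0},
  {"hand": 1, "travel": [0, 0, 0], "yaw": 0},
])

```text
t: 9.9
tcp_pos: [0.4274, 0.0004, 0.0221]
tool_rot: [0.034, 0.999, -0.0, 0.0]
force: [-1.2, 0.5, 10.1]
finger_gap: 0.205
```

>>> servo_tool([
  {"hand": 1, "travel": [0, 0, -0.6], "yaw": 0},
  {"hand": 1, "travel": [-4, 0, 0], "yaw": 0},
  {"hand": 1, "travel": [-6, 0, 0], "yaw": 0},
  {"hand": 1, "travel": [-6, 0, 0], "yaw": 0},
  {"hand": 1, "travel": [-6, 0, 0], "yaw": 0},
  {"hand": 1, "travel": [-6, 0, 0], "yaw": 0},
  {"hand": 1, "travel": [-2, 0, 0], "yaw": 0},
  {"hand": 1, "travel": [0, 0, 0], "yaw": 0},
  {"hand": 1, "travel": [0, 0, 0], "yaw": 0},
])

```text
t: 10.8
tcp_pos: [0.4573, -0.0015, 0.0221]
tool_rot: [0.034, 0.999, 0.0, -0.0]
force: [-1.1, 0.4, 4.6]
finger_gap: 0.201
```

```bash
python3 look.py 4 scene; python3 -c "
import cv2,pickle
s=pickle.load(open('scene4.pkl','rb'))['pixels'][140:240,190:340]
cv2.imwrite('pics/c4s.png',cv2.resize(s,None,fx=5,fy=5,interpolation=2))"
```

```text
10.8 [ 0.4573 -0.0015  0.0221] [ 0.0336  0.9994  0.     -0.    ] [-1.0528  0.4052  4.6296] [ 0.1216  0.1834 -0.0212] 0.20077207634254768
```

View pics/c4s.png

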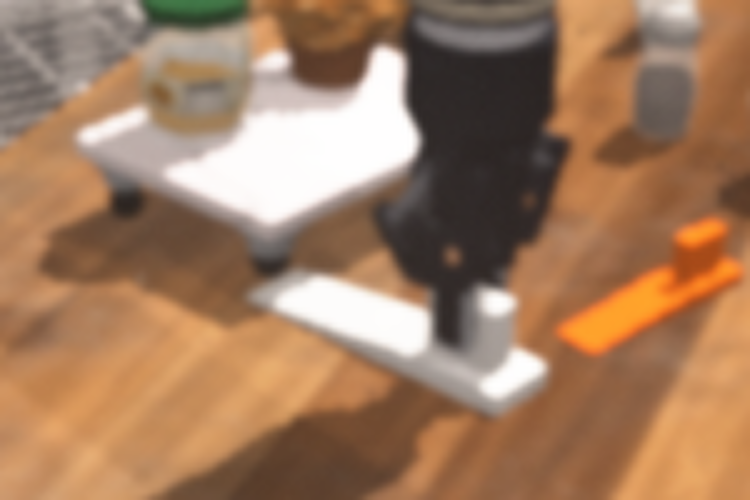

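The shim lies flat, with its thin edge at about (250–300, 270–297) in the crop, just in front of the foot at (268,262) and centred on it. I'll ease the downward pressure and go on in steps.

>>> servo_tool([
  {"hand": 1, "travel": [0, 0, -0.3], "yaw": 0},
  {"hand": 1, "travel": [-4, 0, 0], "yaw": 0},
  {"hand": 1, "travel": [-4, 0, 0], "yaw": 0},
  {"hand": 1, "travel": [-4, 0, 0], "yaw": 0},
  {"hand": 1, "travel": [0, 0, 0], "yaw": 0},
  {"hand": 1, "travel": [0, 0, 0], "yaw": 0},
])

```text
t: 11.45
tcp_pos: [0.4696, -0.0025, 0.0222]
tool_rot: [0.034, 0.999, -0.0, 0.0]
force: [-1.0, -0.9, -0.2]
finger_gap: 0.201
```

>>> servo_tool([
  {"hand": 1, "travel": [-2, 0, 0], "yaw": 0},
  {"hand": 1, "travel": [-2, 0, 0], "yaw": 0},
  {"hand": 1, "travel": [0, 0, 0], "yaw": 0},
])

```text
t: 11.75
tcp_pos: [0.4738, -0.0028, 0.0223]
tool_rot: [0.034, 0.999, -0.0, 0.0]
force: [-0.3, -0.8, -1.1]
finger_gap: 0.199
```

>>> servo_tool([
  {"hand": 1, "travel": [-2, 0, 0], "yaw": 0},
  {"hand": 1, "travel": [-1, 0, 0], "yaw": 0},
  {"hand": 1, "travel": [0, 0, 0], "yaw": 0},
])

```text
t: 12.05
tcp_pos: [0.4766, -0.003, 0.0223]
tool_rot: [0.034, 0.999, -0.0, 0.0]
force: [0.3, 0.5, -1.3]
finger_gap: 0.204
```

>>> servo_tool([
  {"hand": 1, "travel": [-1, 0, 0.15], "yaw": 0},
  {"hand": 1, "travel": [-2, 0, 0], "yaw": 0},
  {"hand": 1, "travel": [0, 0, 0], "yaw": 0},
])

```text
t: 12.35
tcp_pos: [0.4798, -0.0032, 0.0222]
tool_rot: [0.034, 0.999, -0.0, 0.0]
force: [0.8, 0.2, -1.1]
finger_gap: 0.201
```

>>> servo_tool([
  {"hand": 1, "travel": [-1.5, 0, 0], "yaw": 0},
  {"hand": 1, "travel": [-1.5, 0, 0], "yaw": 0},
  {"hand": 1, "travel": [0, 0, 0], "yaw": 0},
])

```text
t: 12.65
tcp_pos: [0.4827, -0.0034, 0.0222]
tool_rot: [0.034, 0.999, -0.0, 0.0]
force: [0.2, -0.2, -1.1]
finger_gap: 0.202
```

>>> servo_tool([
  {"hand": 1, "travel": [-1.5, 0, 0.1], "yaw": 0},
  {"hand": 1, "travel": [-1.5, 0, 0], "yaw": 0},
  {"hand": 1, "travel": [0, 0, 0], "yaw": 0},
])

```text
t: 12.95
tcp_pos: [0.4858, -0.0036, 0.0221]
tool_rot: [0.034, 0.999, -0.0, 0.0]
force: [1.0, 0.5, 0.7]
finger_gap: 0.201
```

>>> servo_tool([
  {"hand": 1, "travel": [-1, 0, 0], "yaw": 0},
  {"hand": 1, "travel": [-1, 0, 0], "yaw": 0},
  {"hand": 1, "travel": [0, 0, 0], "yaw": 0},
])

```text
t: 13.25
tcp_pos: [0.4874, -0.0036, 0.0221]
tool_rot: [0.034, 0.999, -0.0, 0.0]
force: [-0.4, 0.3, 1.3]
finger_gap: 0.208
```

Vertical contact is about neutral and nothing binds yet, so I carry on.

>>> servo_tool([
  {"hand": 1, "travel": [-1.5, 0, 0], "yaw": 0},
  {"hand": 1, "travel": [-1.5, 0, 0], "yaw": 0},
  {"hand": 1, "travel": [0, 0, 0], "yaw": 0},
])

```text
t: 13.55
tcp_pos: [0.4907, -0.0039, 0.0221]
tool_rot: [0.034, 0.999, -0.0, 0.0]
force: [-0.1, 0.6, 1.0]
finger_gap: 0.203
```

>>> servo_tool([
  {"hand": 1, "travel": [-1, 0, 0], "yaw": 0},
  {"hand": 1, "travel": [-1, 0, 0], "yaw": 0},
  {"hand": 1, "travel": [0, 0, 0], "yaw": 0},
])

```text
t: 13.85
tcp_pos: [0.4923, -0.004, 0.0221]
tool_rot: [0.034, 0.999, 0.0, 0.0]
force: [-1.3, 0.7, 3.0]
finger_gap: 0.205
```

>>> servo_tool([
  {"hand": 1, "travel": [-1, 0, -0.15], "yaw": 0},
  {"hand": 1, "travel": [-1, 0, 0], "yaw": 0},
  {"hand": 1, "travel": [0, 0, 0], "yaw": 0},
])

```text
t: 14.15
tcp_pos: [0.4943, -0.0041, 0.0221]
tool_rot: [0.034, 0.999, 0.0, -0.0]
force: [-1.4, 0.3, 1.5]
finger_gap: 0.2
```

>>> servo_tool([
  {"hand": 1, "travel": [-1, 0, 0], "yaw": 0},
  {"hand": 1, "travel": [-1, 0, 0], "yaw": 0},
  {"hand": 1, "travel": [0, 0, 0], "yaw": 0},
])

```text
t: 14.45
tcp_pos: [0.4957, -0.0041, 0.0221]
tool_rot: [0.034, 0.999, 0.0, -0.001]
force: [-3.5, 0.8, 1.3]
finger_gap: 0.203
```

>>> servo_tool([
  {"hand": 1, "travel": [0, 0, 0], "yaw": 0},
  {"hand": 1, "travel": [0, 0, 0], "yaw": 0},
])

```text
t: 14.65
tcp_pos: [0.4957, -0.0041, 0.0221]
tool_rot: [0.034, 0.999, 0.0, -0.001]
force: [-3.2, 0.7, 1.2]
finger_gap: 0.203
```

>>> servo_tool([
  {"hand": 1, "travel": [-1, 0, 0], "yaw": 0},
  {"hand": 1, "travel": [0, 0, 0], "yaw": 0},
  {"hand": 1, "travel": [0, 0, 0], "yaw": 0},
])

```text
t: 14.95
tcp_pos: [0.4968, -0.0042, 0.0221]
tool_rot: [0.034, 0.999, 0.0, -0.0]
force: [-4.1, 0.2, 0.6]
finger_gap: 0.201
```

>>> servo_tool([
  {"hand": 1, "travel": [-1, 0, 0], "yaw": 0},
  {"hand": 1, "travel": [0, 0, 0], "yaw": 0},
  {"hand": 1, "travel": [0, 0, 0], "yaw": 0},
])

```text
t: 15.25
tcp_pos: [0.4978, -0.0043, 0.0221]
tool_rot: [0.034, 0.999, 0.0, -0.001]
force: [-4.2, 0.6, 0.1]
finger_gap: 0.205
```

```bash
python3 look.py 5
```

```text
15.25 [ 0.4978 -0.0043  0.0221] [ 0.0336  0.9994  0.0001 -0.0005] [-4.1903  0.6359  0.1345] [0.058  0.6374 0.0004] 0.20522576077215984
```

>>> servo_tool([
  {"hand": 1, "travel": [-1, 0, 0], "yaw": 0},
  {"hand": 1, "travel": [0, 0, 0], "yaw": 0},
  {"hand": 1, "travel": [0, 0, 0], "yaw": 0},
])

```text
t: 15.55
tcp_pos: [0.4985, -0.0043, 0.0221]
tool_rot: [0.034, 0.999, 0.0, -0.001]
force: [-4.5, -0.4, 1.0]
finger_gap: 0.208
```

```bash
python3 look.py 6
```

```text
15.55 [ 0.4985 -0.0043  0.0221] [ 0.0336  0.9994  0.0001 -0.0007] [-4.522  -0.3892  0.9669] [0.081  0.6371 0.0274] 0.20811659380517117
```

>>> servo_tool([
  {"hand": 1, "travel": [-0.8, 0, 0], "yaw": 0},
  {"hand": 1, "travel": [0, 0, 0], "yaw": 0},
  {"hand": 1, "travel": [0, 0, 0], "yaw": 0},
])

```text
t: 15.85
tcp_pos: [0.4989, -0.0042, 0.0221]
tool_rot: [0.034, 0.999, 0.0, -0.001]
force: [-5.7, 1.3, 2.1]
finger_gap: 0.204
```

```bash
python3 look.py 7 scene
```

```text
15.85 [ 0.4989 -0.0042  0.0221] [ 0.0336  0.9994  0.0002 -0.0012] [-5.6845  1.3081  2.1233] [ 0.0181  0.6887 -0.0115] 0.2042768305106574
```

View pics/scene7.png

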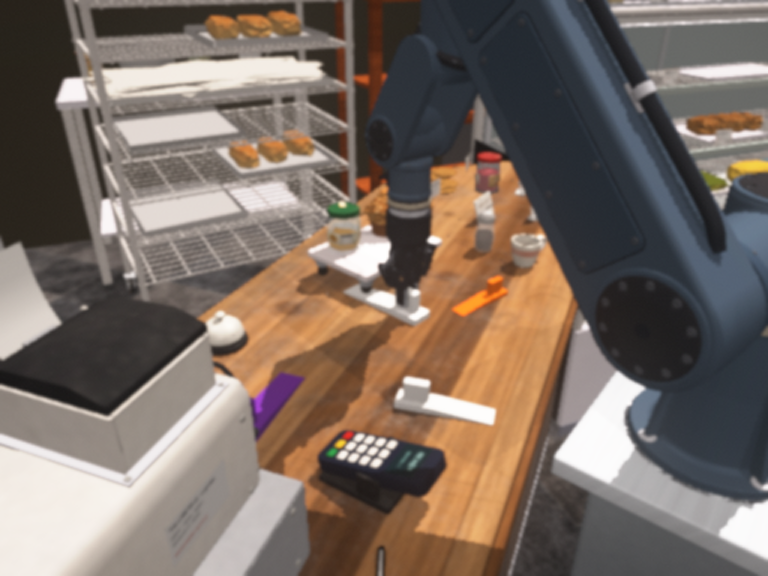

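The blade is under the foot at (367,287), binding at about 5 N of push. Now I release.

>>> servo_tool([
  {"hand": 1, "travel": [0, 0, 0], "yaw": 0},
  {"hand": 0.75, "travel": [0, 0, 0], "yaw": 0},
  {"hand": 0.65, "travel": [0, 0, 0], "yaw": 0},
  {"hand": 0.5, "travel": [0, 0, 0], "yaw": 0},
  {"hand": 0.5, "travel": [0, 0, 0], "yaw": 0},
  {"hand": 0.5, "travel": [0, 0, 0], "yaw": 0},
], newtons=20)

```text
t: 16.5
tcp_pos: [0.5006, -0.0046, 0.0223]
tool_rot: [0.034, 0.999, -0.0, 0.001]
force: [-0.6, 0.9, -0.7]
finger_gap: 0.5
```

```bash
python3 look.py 8 wrist
```

```text
16.5 [ 0.5006 -0.0046  0.0223] [ 0.0336  0.9994 -0.0001  0.0006] [-0.624   0.8822 -0.6813] [0.0045 0.0504 0.0149] 0.5000892975733706
```

View pics/wrist8.png

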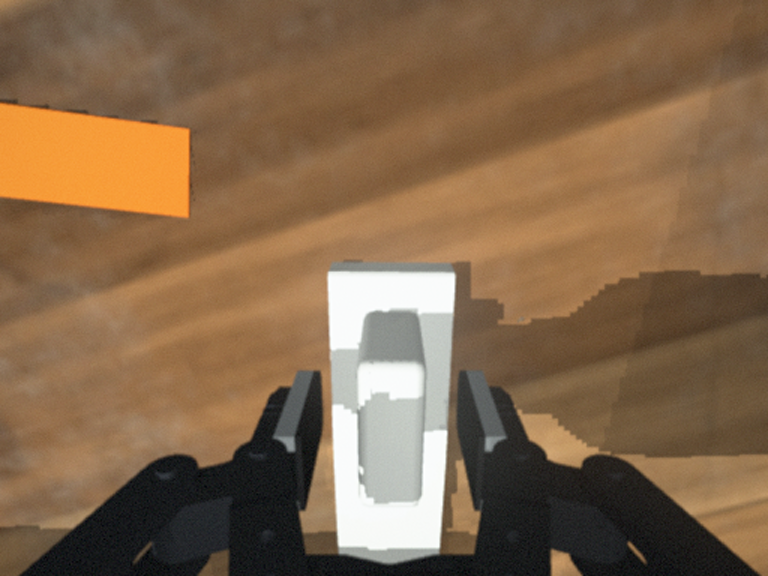

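The jaws are clear of the grip on both sides. I'll raise the arm straight up and check.

>>> servo_tool([
  {"hand": 0.5, "travel": [0, 0, -4], "yaw": 0},
  {"hand": 0.5, "travel": [0, 0, -10], "yaw": 0},
  {"hand": 0.5, "travel": [0, 0, -20], "yaw": 0},
  {"hand": 0.5, "travel": [0, 0, -25], "yaw": 0},
  {"hand": 0.5, "travel": [0, 0, -25], "yaw": 0},
  {"hand": 0.5, "travel": [0, 0, -25], "yaw": 0},
  {"hand": 0.5, "travel": [10, 0, -25], "yaw": 0},
  {"hand": 0.5, "travel": [20, 0, -15], "yaw": 0},
  {"hand": 0.5, "travel": [20, 0, 0], "yaw": 0},
  {"hand": 0.5, "travel": [0, 0, 0], "yaw": 0},
  {"hand": 0.5, "travel": [0, 0, 0], "yaw": 0},
])

```text
t: 17.65
tcp_pos: [0.4507, -0.0012, 0.1718]
tool_rot: [0.034, 0.999, -0.0, 0.001]
force: [0.4, 0.3, 0.4]
finger_gap: 0.5
```

```bash
python3 look.py 9 wrist scene;  python3 -c "
import cv2,pickle
s=pickle.load(open('scene9.pkl','rb'))['pixels'][140:240,190:340]
cv2.imwrite('pics/c9s.png',cv2.resize(s,None,fx=5,fy=5,interpolation=2))"
```

```text
17.65 [ 0.4507 -0.0012  0.1718] [ 0.0337  0.9994 -0.0002  0.0009] [0.3994 0.264  0.3555] [-0.0244 -0.0282 -0.0075] 0.5001616385051879
```

View pics/wrist9.png

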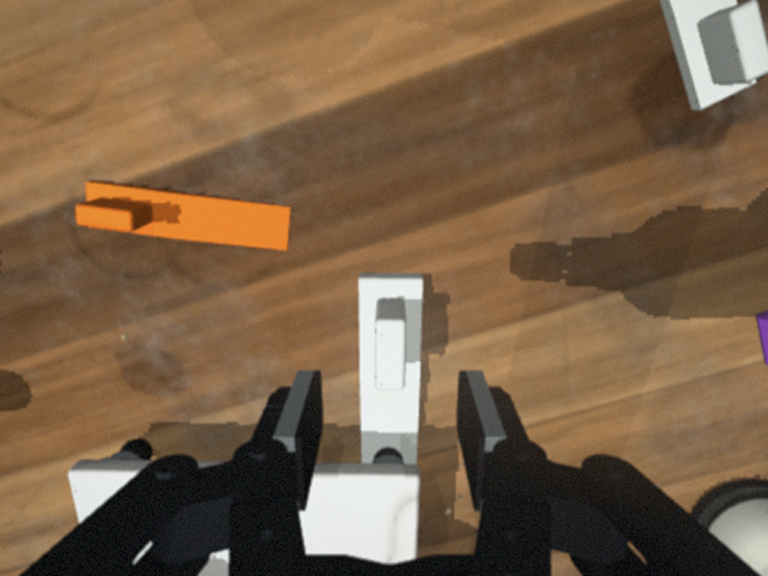

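View pics/c9s.png

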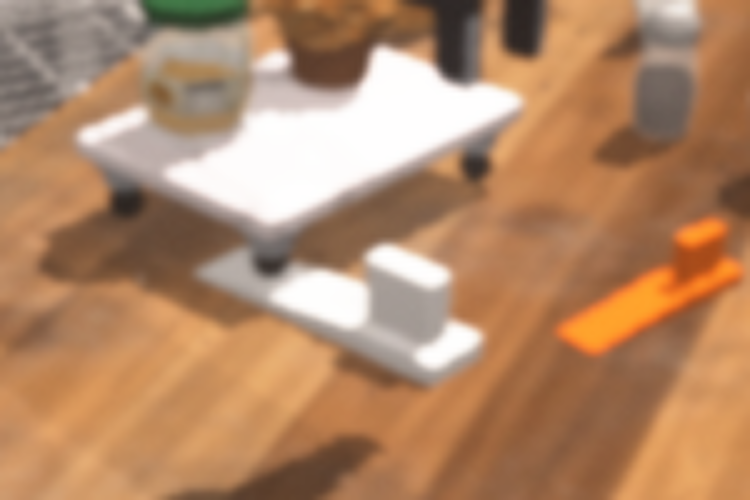

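Run:
```python
from h import *
d=pickle.load(open("wrist9.pkl","rb"));f=lambda p:np.array(p)/1.5-.17
b=ray(d,f([(359,277),(423,277)]),.0125).mean(0)[:2]
print(b,"origin",b+.035*np.array([.9978,-.067]))
g=ray(d,f([(375,388),(404,388)]),.051).mean(0)[:2];print("grip front -> origin",g-.023*np.array([.9978,-.067]))
```

```text
[ 0.46143841 -0.00144468] origin [ 0.49636141 -0.00378968]
grip front -> origin [ 0.49437381 -0.00454599]
```

```bash
python3 -c "
from station import manip
print(manip.sign_off())"
```

```text
the job is handed in; nothing more can be done
None
```

The white shim is under the riser's front left foot. I picked it up by its grip, carried it just clear of the worktop to in front of the foot, and slid it in along the worktop, thin end first. I handed the job in at about 18 s, with the arm raised clear.

- **Binding:** sliding was free, within about 1 N of noise, until the blade was roughly 36 mm past the foot. From there the push rose to about 5 N over the next 4.5 mm. By the 1.2 ratio that is about 4 N of foot pressure, within the 1.5 to 9 N asked for.
- **After letting go:** the force readings fell back to about zero. The last pictures show the blade under the glide, in line with the foot to within about 2 mm. The shim sits within about 1 mm of where I let go; the camera cannot tell finer than that. I did not push it again to re-check the fit.
- **Surroundings:** the jar, the muffin, the orange shim and the smaller light-coloured shim look unmoved in the last pictures. I did not take a final top view to check everything else.
- **Readings that disagreed:** the two views put the foot up to 3 to 5 mm apart. I used the top-view position, and the shim ended up lined up with the foot. The vertical force drifted between about -1 and +5 N during the slide, so I adjusted the height as I went.

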